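# Fit the setting gauge into the slab roller's hidden keyway

### The job

Slide the setting gauge's flat blade into the low throat at the front of the slab roller, feel gently for the keyway hidden under the guard, and push the blade home until the gauge's cross-piece is against the roller's front all along. Leave the gauge there and let go. Do not ram it against the machine, and leave the loose things round about (rolling pin, guide strip, wooden rib, bowl) where they are.

Things in the scene. Friction and masses are not known exactly. Their poses are not given: they have to be found in the camera images.
- gauge: Tee-shaped setting gauge, 192 mm long, 0.18 kg, lying flat. Origin: underside, middle of the cross-piece's front (stop) face; +x along the blade to its nose, +z up. Steel blade x = 0 to 100 mm, 40 mm wide, 6 mm thick (z = 0 to 6). Cross-piece x = -12 to 0, 64 mm wide, 26 mm high. Wooden handle x = -92 to -12, upright bar 16 mm wide (y), 42 mm high.
- gauge_grip (a point): Point in the handle to grip from above, gauge frame (-52, 0, 30) mm; pinch the handle across its 16 mm (gauge y).
- gauge_nose (a point): Middle of the blade's front end, on its underside: gauge frame (100, 0, 0) mm.
- slab_roller: Bench slab roller, fixed: plywood bed, grey guard plate, steel roller above. Origin: table level under the middle of the guard's front face; +x into the machine, +z up. 150 deep, 210 wide, 81 mm high. Bed top 12 mm over the table; bed also stands out 35 mm before the front (x = -35 to 0). Guard z = 23 to 33 mm. Roller (44 mm diameter, along y) and cheeks stand on the guard from x = 62 mm on.
- throat (a point): Middle of the throat's mouth, on the bed's top: slab_roller frame (0, 0, 12) mm, same axes. The throat is a flat opening 11 mm high (up to the guard's underside) and 104 mm wide (y = -52 to 52).
- rolling_pin: Wooden rolling pin, 267 x 48 x 39 mm, bystander; origin under its middle, long axis y.
- guide_strip: Thin wooden strip, 300 x 24 x 8 mm, bystander; origin under its middle, long axis y.
- wood_rib: Oval wooden rib, 110 x 60 x 8 mm, bystander; origin under its middle, long axis y.
- bowl: Small speckled bowl, 105 mm wide, 44 mm high, bystander; origin under its middle.
- key_face (a point): Middle of the key bar's face inside the throat, slab_roller frame (45, 0, 12) mm. The fixed bar closes the throat here but for one keyway 45 mm wide with 2 mm lead-in corners, parallel to x, deep enough for the blade. The keyway's middle lies anywhere from y = -22 to 22 mm; it differs each time, is hidden and not reported: feel for it with the blade.

How it is judged (in metres and radians):
At the end, for the whole second after the job is handed in: The blade is in the keyway with the gauge's cross-piece within 3 mm of the roller's front face, the gauge flat in the throat (origin within 7 mm of the bed's height), square to the front within 0.1 rad, released and at rest (x of gauge in the frame of throat between -0.003 and 0.004 m and z of gauge in the frame of throat between -0.007 and 0.007 m and x of gauge_nose in the frame of throat above 0.095 m and angle between the x axis of gauge and the x axis of slab_roller, either way round below 0.1 rad and linear speed of gauge below 0.01 m/s); the robot touches nothing.
It fails at once if the gauge is rammed against the slab roller (more than 45 N) (contact force between gauge and slab_roller above 45 N).
It fails at once if a bystander (rolling pin, guide strip, rib or bowl) is moved more than 30 mm (distance of any of rolling_pin, guide_strip, wood_rib, bowl from where it was at the start of the episode above 0.03 m).
It also fails if it takes over 64 s, if anything falls off the work surface, if the arm or the gripper's body presses on something with over 40 N, if the wrist force passes 120 N, or if a joint passes its speed limit or range.

### The arm

A 6-joint arm with a two-finger parallel gripper is mounted at the origin on a cart in front of the work surface, level with it; the furniture and walls round the work are solid. World frame = base frame: x ahead of the robot, y to its left, z up, the work surface at z = 0. Lengths are in mm, angles in rad, forces in N, time in s.
With the tool pointing down it reaches from about 300 to 775 mm from the base axis. Payload 14.6 kg.
Tool frame: the origin (TCP) lies midway between the tips of the shut fingers; the grasp point (between the pads) lies 19 mm behind it (manip.grasp_offset is the distance from the TCP to the grasp point, in mm); z points along the fingers, y is the line along which they close (so a half turn about z gives the same grasp; the last joint's range is limited). The gripper opens to 94 mm and grips with 3 to 60 N. Pads are 16 mm wide; open, the fingers measure 119 mm over their backs; the gripper's body (75 mm by 177 mm) begins 78 mm behind the grasp point.
Start: joints at [1.239, 0.3, 1.521, -0, 1.321, -0.067], TCP at [143.942, 530.82, 205.446] pointing down, gripper open.
Joint ranges: [-3.03, 3.03], [-0.79, 2.21], [0.23, 2.52], [-1.04, 4.18], [0, 3.07], [-2.55, 2.55]. Speed limits (rad/s): [2.22, 2.22, 2.57, 3.14, 3.14, 3.14].

### API

Orientations are given as [roll, pitch, yaw] about the fixed x, y, z axes, in that order (R = Rz(yaw) Ry(pitch) Rx(roll)).
In Python, from cell import manip, viewer gives the robot as it stands. The module is installed in compiled form; this text tells all that it offers.
- The arm moves only by the tool move_arm, never from a script. Its argument "moves" is a list of rows, each a list of 4 numbers: the shift along the tool's x, y, z in m, then the turn about the tool's z in rad. A call has 1 to 12 rows; each row is the pose to reach, as a shift and turn from the pose commanded when the call began, along the tool's axes at that moment; what a row does not reach only later rows make up. A row lasts 1/10 s, in which the tool goes at most 50 mm and 8.59 degrees, less where a joint would pass 70% of its speed; a pose out of reach is approached as far as the arm can. A call with a gripper value outside its range is refused whole. "jaw" is the finger opening in m, from 0 to 0.094, set as the call begins (left out, the last holds). The fingers move at their own pace and stop on an object; "squeeze" is the grip in N (left out, the last holds). Time passes only in rows, so rows that repeat a pose let the fingers close. It gives the time, the measured TCP pose, the force, the opening and the grip force at its end, in the units of the state.
- manip.read_state(): the state, without advancing time (a new reading comes with each control period).
- viewer.camera(name): name is "side" or "top"; returns a dict with "frame" (400x640x3 uint8, blue, green, red), "z_map" (400x640 float32, mm along the optical axis (not along the pixel's ray), 0 where there is no reading), "fx", "fy", "cx", "cy" (pixels), "origin" and "orientation" of the camera in the world. Camera axes: x right, y down, z forward; pixel columns grow to the right and rows downward; lengths in mm; the calibration is good to about 2 mm. A picture is of the moment at which its call begins.
- manip.sign_off(): hands the job in; it is judged then, once.
The state is a dict: "clock": time; "joints": joint angles; "qd": joint speeds; "effort": joint torques, N m; "eef_pos": TCP position; "eef_rot": TCP orientation; "wrist_force": force on the tool from outside, world axes, zero at the start; "moment": the same for the moment, N m; "finger_gap": finger opening in mm; "finger_force": force on a finger pad.
Only numpy, scipy, OpenCV 4.12 (cv2) and the standard library are available. Lean on these libraries where they do the work, as an engineer would, in place of code of your own. Each camera call takes 0.05 s, during which the arm holds its last target. There are 200 camera calls.

## Working session

There is one attempt and no reset: what is moved stays moved. The work goes in short steps, Python scripts to look and compute and a tool call to move; the robot and the scene stay as the last step left them, time stands still between calls to the robot, and variables do not carry over. Pictures are saved under pics/ and viewed, at most 10 in all, crops included, and the job is handed in when it is done.

Besides the shell and the picture viewer there is one more tool, called after "Call:" in YAML: its name, and indented under it one key for each argument. move_arm: Moves the arm, as the interface text tells. Its arguments: {"type":"object","properties":{"moves":{"type":"array"},"jaw":{"type":"number"},"squeeze":{"type":"number"}},"required":["moves"]}

```bash
mkdir -p pics; cat > h.py <<'E'
import numpy as np,cv2
from scipy.spatial.transform import Rotation as R
from cell import manip,viewer
def cam(n):
    c=viewer.camera(n); return c
def world(c):
    z=c["z_map"].astype(float); v,u=np.mgrid[0:z.shape[0],0:z.shape[1]]
    P=np.stack([(u-c["cx"])/c["fx"]*z,(v-c["cy"])/c["fy"]*z,z],-1)
    o=np.array(c["orientation"],float)
    M=o if o.shape==(3,3) else R.from_euler('xyz',o).as_matrix()
    W=P@M.T+np.array(c["origin"]); W[z==0]=np.nan
    return W
E
python3 - <<'E'
from h import *
s=manip.read_state();print({k:np.round(v,3).tolist() for k,v in s.items()})
for n in("top","side"):
    c=cam(n);cv2.imwrite(f"pics/{n}0.png",c["frame"]);np.savez(f"{n}0.npz",W=world(c),f=c["frame"])
    print(n,c["origin"],c["orientation"],c["fx"],c["cx"],c["cy"])
E
```

```text
{'clock': 0.0, 'joints': [1.239, 0.3, 1.522, -0.0, 1.321, -0.067], 'qd': [0.0, 0.001, -0.001, 0.001, -0.003, -0.001], 'effort': [0.0, -53.18, -35.273, 0.071, 0.024, -0.0], 'eef_pos': [143.866, 530.57, 204.89], 'eef_rot': [-3.14, -0.0, 2.877], 'wrist_force': [-0.167, 0.048, 0.99], 'moment': [-0.006, 0.006, -0.021], 'finger_force': 0.0, 'finger_gap': 94.258}
top [ 328.15334244   54.5968275  1315.7912992 ] [-2.96246942 -0.00970796 -1.55496223] 475.366675668523 322.942852703437 202.94711976777302
side [  188.24707329 -1007.85949076   618.07056984] [-2.03029445 -0.01297485 -0.31801981] 501.6844219924331 324.94066936920314 193.61008890514236
```

View pics/top0.png

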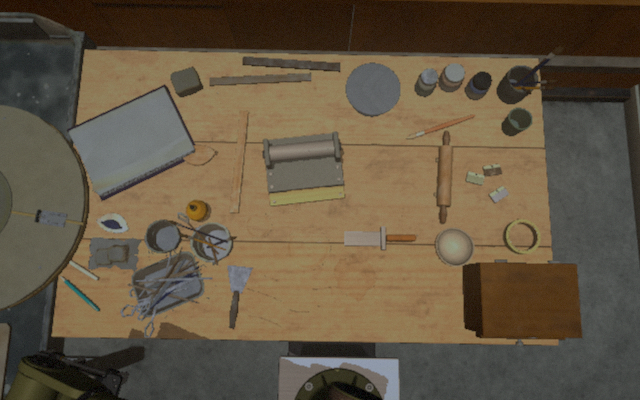

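View pics/side0.png

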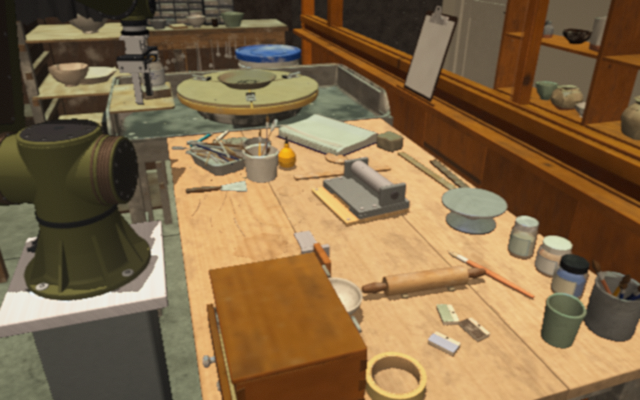

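Top: gauge blade at px (345–382, 238), cross-piece at (383, 238) and handle to (415, 238), with the blade pointing left (+y). The roller is at (305, 170) with its bed lip at the lower edge (270–345, 197). The bowl is at (454, 246), just beyond the handle's end. Side: the gauge is at (300–330, 235–275), partly hidden behind the box. Next I measure.

```bash
python3 - <<'E'
from h import *
for n in("top","side"):
    d=np.load(f"{n}0.npz");W=d["W"];f=d["f"]
    P=W.reshape(-1,3)
    t=P[(np.abs(P[:,0]-330)<300)&(np.abs(P[:,1])<400)]
    h,e=np.histogram(t[:,2],bins=np.arange(-10,90,2));print(n,"table z",e[h.argmax()])
    if n=="top":
        print("blade",W[238,350:422:6].round(0).tolist())
        for r in (150,170,180,188,194,200): print(r,W[r,262:350:14].round(0).tolist())
    else:
        for (v,u) in [(240,303),(245,307),(255,322),(262,324),(268,327),(200,345),(208,360),(190,365)]: print(v,u,W[v,u].round(0))
E
python3 - <<'E'
import cv2,numpy as np
t=cv2.imread('pics/top0.png');s=cv2.imread('pics/side0.png')
a=cv2.resize(t[120:265,255:435],None,fx=4.2,fy=4.2,interpolation=cv2.INTER_CUBIC)[:600,:760]
cv2.imwrite('pics/crop1.png',a)
E
```

```text
top table z -2
blade [[469.0, -31.0, 4.0], [469.0, -47.0, 4.0], [469.0, -64.0, 3.0], [469.0, -80.0, 8.0], [470.0, -98.0, 3.0], [469.0, -112.0, 16.0], [466.0, -125.0, 43.0], [466.0, -141.0, 44.0], [467.0, -158.0, 40.0], [467.0, -174.0, 42.0], [467.0, -190.0, 44.0], [472.0, -215.0, -2.0]]
150 [[698.0, 214.0, 66.0], [694.0, 175.0, 83.0], [695.0, 137.0, 82.0], [697.0, 100.0, 79.0], [697.0, 62.0, 81.0], [700.0, 24.0, 71.0], [724.0, -18.0, -4.0]]
170 [[659.0, 220.0, 1.0], [652.0, 178.0, 32.0], [653.0, 139.0, 30.0], [653.0, 100.0, 33.0], [653.0, 61.0, 34.0], [655.0, 22.0, 30.0], [664.0, -19.0, -3.0]]
180 [[631.0, 220.0, -4.0], [623.0, 177.0, 30.0], [624.0, 138.0, 32.0], [624.0, 99.0, 32.0], [624.0, 61.0, 36.0], [626.0, 22.0, 32.0], [634.0, -19.0, -0.0]]
188 [[607.0, 219.0, -4.0], [600.0, 176.0, 34.0], [600.0, 137.0, 35.0], [606.0, 99.0, 11.0], [607.0, 60.0, 11.0], [607.0, 21.0, 15.0], [611.0, -19.0, -3.0]]
194 [[589.0, 218.0, 1.0], [588.0, 177.0, 11.0], [589.0, 138.0, 7.0], [589.0, 99.0, 10.0], [590.0, 60.0, 7.0], [589.0, 21.0, 16.0], [594.0, -19.0, -2.0]]
200 [[572.0, 217.0, -1.0], [571.0, 177.0, 10.0], [571.0, 138.0, 13.0], [572.0, 99.0, 13.0], [574.0, 60.0, 6.0], [576.0, 20.0, -1.0], [577.0, -19.0, -5.0]]
side table z -2
240 303 [459. -49.   5.]
245 307 [461. -74.   6.]
255 322 [ 463. -177.   43.]
262 324 [ 461. -197.   39.]
268 327 [ 466. -201.   26.]
200 345 [604.  67.  31.]
208 360 [623.  10.  34.]
190 365 [676. 105.  32.]
```

View pics/crop1.png

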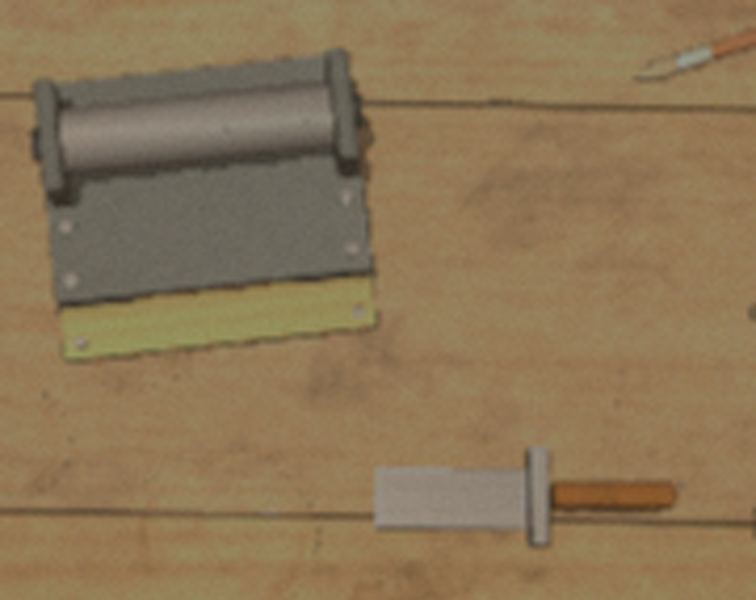

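```bash
cat >> h.py <<'E'
def plane(c,uv,z):
    uv=np.atleast_2d(np.asarray(uv,float)); M=R.from_euler('xyz',c["orientation"]).as_matrix(); o=np.array(c["origin"])
    d=np.stack([(uv[:,0]-c["cx"])/c["fx"],(uv[:,1]-c["cy"])/c["fy"],np.ones(len(uv))],-1)@M.T
    return o+d*((z-o[2])/d[:,2])[:,None]
def fit(p):
    vx,vy,x,y=cv2.fitLine(np.float32(p[:,:2]),cv2.DIST_HUBER,0,.1,.01).ravel(); return np.array([x,y]),np.array([vx,vy])
E
python3 - <<'E'
from h import *
c=cam("top");f=c["frame"];hsv=cv2.cvtColor(f,cv2.COLOR_BGR2HSV).astype(int)
for n,(u,v) in dict(lip=(305,197),wood=(305,220),blade=(360,238),cross=(383,240),hand=(400,238),guard=(305,178)).items(): print(n,hsv[v,u])
W=world(c)
def sub(u0,u1,v0,v1,horizontal=True):pass
L=f.astype(float)
lab=cv2.cvtColor(f,cv2.COLOR_BGR2LAB).astype(float)
def edge(cols,line,ch,half=4):  # subpixel strongest gradient in rows about line(col)
    out=[]
    for u in cols:
        v0=int(round(line(u)));g=np.abs(np.diff(ch[v0-half:v0+half+1,u]));
        i=g.argmax()
        w=g[max(0,i-1):i+2];out.append((u,v0-half+ (np.arange(max(0,i-1),max(0,i-1)+len(w))@w)/w.sum()+.5))
    return np.array(out)
for ch in (1,2):
  C=lab[...,ch]
  for nm,a,b,z in (("guardfront",(269.3,191.9),(343.6,184.3),33),("bedfront",(270.7,205.2),(344.5,197.4),12)):
    e=edge(range(275,340),lambda u:np.interp(u,[a[0],b[0]],[a[1],b[1]]),C)
    p=plane(c,e,z);o,d=fit(p);r=np.abs(np.cross(d,p[:,:2]-o));print(nm,ch,o.round(1),"yaw of normal",np.degrees(np.arctan2(d[1],d[0])).round(2),r.mean().round(2))
  # sides of guard (transpose)
  for nm,a,b in (("left",(266.9,167.6),(269.3,190)),("right",(341.2,160.5),(343.6,183))):
    e=edge(range(int(a[1])+3,int(b[1])-1),lambda v:np.interp(v,[a[1],b[1]],[a[0],b[0]]),C.T)[:,::-1]
    p=plane(c,e,33);o,d=fit(p);print(nm,ch,o.round(1),np.degrees(np.arctan2(d[1],d[0])).round(2))
  e1=edge(range(348,378),lambda u:231.5,C,4);e2=edge(range(348,378),lambda u:245.5,C,4)
  for e,nm in((e1,"blade up"),(e2,"blade lo")):
    p=plane(c,e,6);o,d=fit(p);print(nm,ch,o.round(1),np.degrees(np.arctan2(d[1],d[0])).round(2))
  e=edge(range(234,244),lambda v:344.5,C.T)[:,::-1];print("nose",ch,np.median(plane(c,e,6),0).round(1))
m=(hsv[...,1]>170)&(hsv[...,0]<14);m[:225]=0;m[252:]=0;m[:,:380]=0;m[:,425:]=0
v,u=np.nonzero(m);p=plane(c,np.c_[u,v],42);print("handle",len(u),cv2.minAreaRect(np.float32(p[:,:2])),fit(p))
# depth-based check both views
for n in("top","side"):
    W=np.load(n+"0.npz")["W"].reshape(-1,3)
    k=(W[:,2]>33)&(W[:,2]<55)&(np.abs(W[:,0]-467)<25)&(W[:,1]<-110)&(W[:,1]>-215);q=W[k]
    print(n,"handle top z",np.median(q[:,2]).round(1),k.sum(),q.mean(0).round(1),q.min(0).round(0),q.max(0).round(0))
    k=(W[:,2]>25)&(W[:,2]<40)&(W[:,0]>615)&(W[:,0]<645)&(W[:,1]<170)&(W[:,1]>20);print(" guard z",np.median(W[k][:,2]).round(1))
    k=(np.abs(W[:,0]-585)<5)&(W[:,1]<170)&(W[:,1]>20);print(" bed z",np.median(W[k][:,2]).round(1))
    k=(np.abs(W[:,0]-500)<15)&(W[:,1]<100)&(W[:,1]>-150);print(" table z",np.median(W[k][:,2]).round(1))
    k=(W[:,2]>5)&(W[:,1]<-212)&(W[:,1]>-330)&(np.abs(W[:,0]-460)<70);print(" bowl",W[k].min(0).round(0),W[k].max(0).round(0))
E
```

```text
lip [ 24 109 147]
wood [ 18 108 149]
blade [ 17  47 146]
cross [ 15  42 145]
hand [ 14 170 132]
guard [ 21  37 109]
guardfront 1 [601.9  90.9] yaw of normal -83.19 3.87
bedfront 1 [568.4  88.2] yaw of normal -82.5 0.82
left 1 [618.4 202. ] 8.25
right 1 [647.2  -6. ] 7.35
blade up 1 [489.3 -59.7] -89.02
blade lo 1 [447.6 -69.1] -89.11
nose 1 [466.6 -12.7   6. ]
guardfront 2 [601.5  81.6] yaw of normal -82.97 0.77
bedfront 2 [569.   89.1] yaw of normal -82.68 0.8
left 2 [621.2 202.1] 7.47
right 2 [647.2  -6.8] 6.65
blade up 2 [488.9 -63.6] -89.89
blade lo 2 [447.4 -59.8] -89.28
nose 2 [466.6 -13.4   6. ]
handle 1 ((464.5902099609375, -195.33242797851562), (0.0, 0.0), 0.0) (array([ 464.5902 , -195.33243], dtype=float32), array([0.6269803, 0.7790351], dtype=float32))
top handle top z 41.1 179 [ 470.7 -164.3   41.1] [ 462. -205.   33.] [ 479. -113.   49.]
 guard z 32.7
 bed z 11.7
 table z 0.3
 bowl [ 390. -330.    5.] [ 529. -214.   49.]
side handle top z 40.7 200 [ 464.3 -168.3   40.1] [ 456. -204.   33.] [ 474. -125.   44.]
 guard z 32.9
 bed z 11.7
 table z -0.1
 bowl [ 449. -329.    8.] [ 529. -256.   44.]<stdin>:19: DeprecationWarning: Arrays of 2-dimensional vectors are deprecated. Use arrays of 3-dimensional vectors instead. (deprecated in NumPy 2.0)
```

Call:
move_arm:
  moves:
    - [0,0,-0.05,0]
    - [0,0,-0.095,0]
    - [-0.033,-0.039,-0.095,0.13]
    - [-0.066,-0.078,-0.095,0.26]
    - [-0.099,-0.117,-0.095,0.39]
    - [-0.131,-0.156,-0.095,0.52]
    - [-0.164,-0.196,-0.095,0.65]
    - [-0.197,-0.235,-0.095,0.78]
    - [-0.23,-0.274,-0.095,0.91]
    - [-0.263,-0.313,-0.095,1.04]
    - [-0.296,-0.352,-0.095,1.17]
    - [-0.329,-0.391,-0.095,1.297]
  jaw: 0.06
  squeeze: 20

```text
clock: 1.35
eef_pos: [354.7, 75.3, 300.6]
eef_rot: [3.141, -0.0, 1.574]
wrist_force: [0.5, 0.9, -0.9]
finger_gap: 59.8
finger_force: 0.0
```

Call:
move_arm:
  moves:
    - [-0.045,0.02,0,0]
    - [-0.09,0.04,0,0]
    - [-0.135,0.06,0,0]
    - [-0.18,0.08,0,0]
    - [-0.215,0.098,0.02,0]
    - [-0.233,0.106,0.05,0]
    - [-0.233,0.106,0.1,0]
    - [-0.233,0.106,0.15,0]
    - [-0.233,0.106,0.19,0]
    - [-0.233,0.106,0.22,0]
    - [-0.233,0.106,0.22,0]
    - [-0.233,0.106,0.22,0]

```text
clock: 2.55
eef_pos: [462.8, -154.8, 81.2]
eef_rot: [-3.142, -0.0, 1.58]
wrist_force: [0.2, -0.3, -0.1]
finger_gap: 60.5
finger_force: 0.0
```

```bash
python3 - <<'E'
from h import *
c=cam("side");f=c["frame"]
cv2.imwrite("pics/side1.png",cv2.resize(f[100:300,200:440],None,fx=3,fy=3))
print(manip.read_state()["eef_pos"],manip.read_state()["joints"])
E
```

```text
[ 463.31719462 -155.01724578   82.02227003] [-3.97846836e-01  3.09982320e-01  1.82128081e+00 -2.20061748e-05
  1.00849244e+00 -4.06859859e-01]
```

View pics/side1.png

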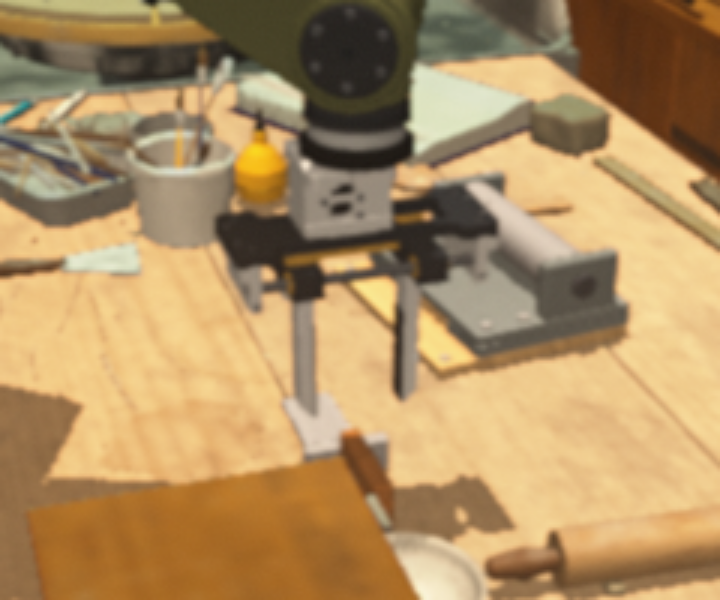

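The side view shows the open fingers over the handle (crop (370, 460)), one on each side, and the gauge undisturbed. The y position is 10 mm short; I correct that and go down.

Call:
move_arm:
  moves:
    - [-0.01,0.004,0,0]
    - [-0.01,0.004,0.02,0]
    - [-0.01,0.004,0.04,0]
    - [-0.01,0.004,0.055,0]
    - [-0.01,0.004,0.065,0]
    - [-0.01,0.004,0.071,0]
    - [-0.01,0.004,0.071,0]
    - [-0.01,0.004,0.071,0]

```text
clock: 3.4
eef_pos: [467.1, -165.0, 10.2]
eef_rot: [3.141, 0.0, 1.58]
wrist_force: [-1.1, 0.7, -0.1]
finger_gap: 59.7
finger_force: 0.0
```

Call:
move_arm:
  moves:
    - [0,0,0,0]
    - [0,0,0,0]
    - [0,0,0,0]
    - [0,0,0,0]
    - [0,0,0,0]
    - [0,0,0,0]
    - [0,0,0,0]
    - [0,0,0,0]
    - [0,0,0,0]
    - [0,0,0,0]
    - [0,0,0,0]
    - [0,0,0,0]
  jaw: 0
  squeeze: 25

```text
clock: 4.6
eef_pos: [466.7, -164.7, 9.5]
eef_rot: [3.141, 0.0, 1.58]
wrist_force: [1.2, 0.1, 0.6]
finger_gap: 15.7
finger_force: 25.0
```

Call:
move_arm:
  moves:
    - [0,0,-0.02,0]
    - [0,0,-0.05,0]
    - [0,0,-0.08,0]
    - [0,0,-0.11,0]
    - [0.02,-0.004,-0.12,0.12]
    - [0.04,-0.008,-0.12,0.24]
    - [0.06,-0.012,-0.12,0.36]
    - [0.08,-0.016,-0.12,0.48]
    - [0.1,-0.02,-0.12,0.6]
    - [0.12,-0.024,-0.12,0.72]
    - [0.14,-0.028,-0.12,0.84]
    - [0.16,-0.032,-0.12,0.96]

```text
clock: 5.8
eef_pos: [432.6, -4.2, 129.1]
eef_rot: [-3.141, 0.001, 0.615]
wrist_force: [-0.0, -0.6, -2.2]
finger_gap: 15.8
finger_force: 25.0
```

Call:
move_arm:
  moves:
    - [0.004,-0.009,0,0.1]
    - [0.008,-0.018,0,0.2]
    - [0.013,-0.028,0,0.3]
    - [0.017,-0.037,0,0.4]
    - [0.0216,-0.0474,0,0.49]
    - [0.0216,-0.0474,0.02,0.49]
    - [0.0216,-0.0474,0.045,0.49]
    - [0.0216,-0.0474,0.06,0.49]
    - [0.0216,-0.0474,0.069,0.49]
    - [0.0216,-0.0474,0.069,0.49]
    - [0.0216,-0.0474,0.069,0.49]
    - [0.0216,-0.0474,0.069,0.49]

```text
clock: 7.0
eef_pos: [423.7, 46.1, 61.2]
eef_rot: [3.141, -0.001, 0.13]
wrist_force: [-0.5, 0.4, -1.9]
finger_gap: 15.9
finger_force: 25.0
```

```bash
python3 - <<'E'
from h import *
s=manip.read_state();print(s["clock"],s["eef_pos"],s["eef_rot"],s["wrist_force"])
out=[]
for n,(v0,v1,u0,u1) in dict(top=(170,270,260,400),side=(140,240,270,410)).items():
    c=cam(n);f=c["frame"];np.savez(n+"2.npz",W=world(c),f=f);out.append(cv2.resize(f[v0:v1,u0:u1],None,fx=5,fy=3 if 0 else 5)[:300*2])
cv2.imwrite("pics/both2.png",cv2.resize(np.hstack(out),(800,286)) if 0 else cv2.resize(np.vstack(out),(420,600)))
c=cam("top");lab=cv2.cvtColor(c["frame"],cv2.COLOR_BGR2LAB)
E
```

```text
7.0 [423.72134267  46.14659663  61.201793  ] [ 3.14146665e+00 -1.25781441e-03  1.29749527e-01] [-0.54126041  0.41951541 -1.89787676]
```

View pics/both2.png

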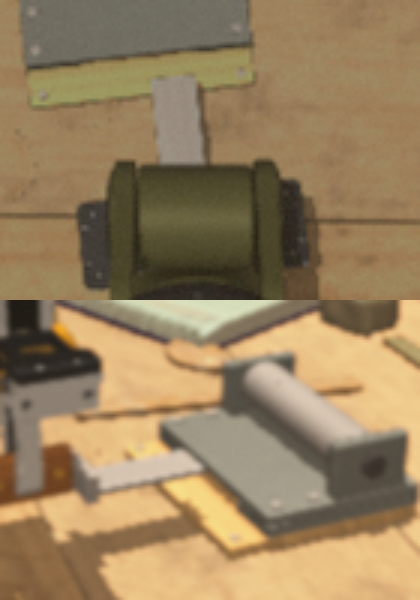

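The top crop shows the blade pointing at the throat, its nose over the lip at crop (175, 80). The side crop shows it level and held. I check the blade's height, slope and yaw with depth.

```bash
python3 - <<'E'
from h import *
o=np.array([600,93.4]);a=.125;B=np.array([[np.cos(a),np.sin(a)],[-np.sin(a),np.cos(a)]])
for n in("top","side"):
    W=np.load(n+"2.npz")["W"].reshape(-1,3); W=W[~np.isnan(W[:,0])]
    q=(W[:,:2]-o)@B.T
    k=(q[:,0]>-115)&(q[:,0]<-10)&(np.abs(q[:,1]+24)<35)&(W[:,2]>45)&(W[:,2]<70)
    Q=q[k];z=W[k,2]
    A=np.c_[Q[:,0]+70,Q[:,1]+24,np.ones(len(Q))];s=np.linalg.lstsq(A,z,rcond=None)[0]
    print(n,k.sum(),"slope x,y,z at mid",s.round(3),"xmax",np.percentile(Q[:,0],[2,98]).round(1),"y",np.percentile(Q[:,1],[2,50,98]).round(1))
    for lo in range(-110,-30,20):
        m=(Q[:,0]>lo)&(Q[:,0]<lo+20);print(lo,m.sum(),Q[m,1].min().round(1),Q[m,1].max().round(1),Q[m,1].mean().round(1),z[m].mean().round(1))
E
```

```text
top 445 slope x,y,z at mid [ 5.0000e-03 -2.0000e-03  5.7415e+01] xmax [-104.9  -27.5] y [-46.4 -27.5  -8. ]
-110 94 -47.0 -7.2 -28.2 57.5
-90 111 -47.0 -7.7 -27.3 57.3
-70 109 -46.8 -7.3 -26.9 57.4
-50 108 -47.1 -7.2 -26.9 57.5
side 300 slope x,y,z at mid [-2.0000e-03  4.2000e-02  5.7028e+01] xmax [-113.1  -31.5] y [-45.6 -30.5  -3.9]
-110 73 -46.6 -2.3 -27.9 56.6
-90 72 -46.9 -1.8 -27.6 57.0
-70 68 -45.8 -2.0 -28.0 56.8
-50 70 -45.8 -0.3 -27.5 56.9
```

Call:
move_arm:
  moves:
    - [0,-0.003,0.01,0]
    - [0,-0.003,0.02,0]
    - [0,-0.003,0.03,0]
    - [0,-0.003,0.035,0]
    - [0,-0.003,0.0375,0]
    - [0,-0.003,0.0375,0]
    - [0,-0.003,0.0375,0]
    - [0,-0.003,0.0375,0]

```text
clock: 7.95
eef_pos: [423.1, 49.1, 23.3]
eef_rot: [3.142, -0.001, 0.13]
wrist_force: [-0.1, 0.4, -1.9]
finger_gap: 15.8
finger_force: 25.0
```

Call:
move_arm:
  moves:
    - [0.004,0,0,0]
    - [0.008,0,0,0]
    - [0.012,0,0,0]
    - [0.016,0,0,0]
    - [0.02,0,0,0]
    - [0.023,0,0,0]
    - [0.026,0,0,0]
    - [0.029,0,0,0]
    - [0.032,0,0,0]
    - [0.035,0,0,0]
    - [0.037,0,0,0]
    - [0.037,0,0,0]

```text
clock: 9.15
eef_pos: [459.8, 53.9, 22.9]
eef_rot: [3.142, -0.0, 0.13]
wrist_force: [-0.8, -0.7, -2.9]
finger_gap: 15.9
finger_force: 25.0
```

Call:
move_arm:
  moves:
    - [0.003,0,0,0]
    - [0.006,0,0,0]
    - [0.009,0,0,0]
    - [0.012,0,0,0]
    - [0.015,0,0,0]
    - [0.018,0,0,0]
    - [0.021,0,0,0]
    - [0.024,0,0,0]
    - [0.026,0,0,0]
    - [0.028,0,0,0]
    - [0.028,0,0,0]
    - [0.028,0,0,0]

```text
clock: 10.35
eef_pos: [487.3, 57.5, 22.9]
eef_rot: [-3.142, 0.0, 0.13]
wrist_force: [0.5, 0.2, -2.4]
finger_gap: 15.6
finger_force: 25.0
```

Call:
move_arm:
  moves:
    - [0.001,0,0,0]
    - [0.002,0,0,0]
    - [0.003,0,0,0]
    - [0.004,0,0,0]
    - [0.004,0,0,0]

```text
clock: 10.85
eef_pos: [491.4, 58.1, 22.9]
eef_rot: [3.142, -0.0, 0.13]
wrist_force: [-0.7, 0.9, -1.9]
finger_gap: 16.2
finger_force: 25.0
```

Call:
move_arm:
  moves:
    - [0.0005,0,0,0]
    - [0.001,0,0,0]
    - [0.0015,0,0,0]
    - [0.002,0,0,0]
    - [0.002,0,0,0]

```text
clock: 11.35
eef_pos: [493.3, 58.3, 22.9]
eef_rot: [3.142, -0.0, 0.13]
wrist_force: [-0.0, 0.7, -3.1]
finger_gap: 15.6
finger_force: 25.0
```

Call:
move_arm:
  moves:
    - [0.0005,0,0,0]
    - [0.001,0,0,0]
    - [0.0015,0,0,0]
    - [0.0015,0,0,0]

```text
clock: 11.75
eef_pos: [494.8, 58.5, 23.0]
eef_rot: [3.142, -0.0, 0.13]
wrist_force: [-0.5, -0.3, -2.0]
finger_gap: 16.0
finger_force: 25.0
```

Call:
move_arm:
  moves:
    - [0.0005,0,0,0]
    - [0.001,0,0,0]
    - [0.0015,0,0,0]
    - [0.0015,0,0,0]

```text
clock: 12.15
eef_pos: [496.3, 58.7, 22.9]
eef_rot: [3.142, -0.0, 0.13]
wrist_force: [-0.4, -0.0, -3.4]
finger_gap: 15.8
finger_force: 25.0
```

Call:
move_arm:
  moves:
    - [0.0005,0,0,0]
    - [0.001,0,0,0]
    - [0.001,0,0,0]

```text
clock: 12.45
eef_pos: [497.3, 58.8, 22.9]
eef_rot: [3.142, 0.0, 0.13]
wrist_force: [-0.6, -0.1, -2.4]
finger_gap: 15.5
finger_force: 25.0
```

Call:
move_arm:
  moves:
    - [0.0005,0,0,0]
    - [0.001,0,0,0]
    - [0.001,0,0,0]

```text
clock: 12.75
eef_pos: [497.4, 58.9, 22.7]
eef_rot: [-3.141, 0.002, 0.13]
wrist_force: [-7.6, -0.5, 0.6]
finger_gap: 15.9
finger_force: 25.0
```

Call:
move_arm:
  moves:
    - [0.0005,0,0,0]
    - [0.001,0,0,0]
    - [0.001,0,0,0]

```text
clock: 13.05
eef_pos: [497.6, 59.0, 22.4]
eef_rot: [-3.141, 0.004, 0.13]
wrist_force: [-11.5, -1.5, 2.3]
finger_gap: 15.6
finger_force: 25.0
```

Call:
move_arm:
  moves:
    - [-0.0005,-0.001,0,0]
    - [-0.0005,-0.002,0,0]
    - [-0.0005,-0.003,0,0]
    - [-0.0005,-0.004,0,0]
    - [-0.0005,-0.005,0,0]

```text
clock: 13.55
eef_pos: [497.3, 63.7, 22.6]
eef_rot: [3.142, 0.002, 0.129]
wrist_force: [-4.8, -3.0, -2.0]
finger_gap: 15.9
finger_force: 25.2
```

Call:
move_arm:
  moves:
    - [0,-0.001,0,0]
    - [0,-0.002,0,0]
    - [0,-0.003,0,0]
    - [0,-0.004,0,0]

```text
clock: 13.95
eef_pos: [496.9, 67.7, 22.6]
eef_rot: [3.142, 0.002, 0.129]
wrist_force: [-4.0, -3.2, -2.0]
finger_gap: 16.3
finger_force: 25.2
```

Call:
move_arm:
  moves:
    - [0.0003,-0.001,0,0]
    - [0.0003,-0.002,0,0]
    - [0.0003,-0.003,0,0]
    - [0.0003,-0.004,0,0]

```text
clock: 14.35
eef_pos: [496.5, 71.7, 22.5]
eef_rot: [3.142, 0.002, 0.129]
wrist_force: [-3.6, -2.4, -2.7]
finger_gap: 15.8
finger_force: 25.3
```

Call:
move_arm:
  moves:
    - [0,-0.001,0,0]
    - [0,-0.002,0,0]
    - [0,-0.003,0,0]
    - [0,-0.004,0,0]

```text
clock: 14.75
eef_pos: [497.2, 76.1, 23.1]
eef_rot: [3.142, -0.001, 0.13]
wrist_force: [-0.4, 0.6, -1.9]
finger_gap: 15.8
finger_force: 25.0
```

Call:
move_arm:
  moves:
    - [0,-0.001,0,0]
    - [0,-0.002,0,0]
    - [0,-0.003,0,0]
    - [0,-0.004,0,0]

```text
clock: 15.15
eef_pos: [496.3, 79.9, 23.0]
eef_rot: [3.141, 0.0, 0.13]
wrist_force: [-0.4, -1.5, -2.6]
finger_gap: 15.7
finger_force: 25.0
```

Call:
move_arm:
  moves:
    - [0,0.001,0,0]
    - [0,0.002,0,0]
    - [0.001,0.002,0,0]
    - [0.002,0.002,0,0]
    - [0.003,0.002,0,0]
    - [0.003,0.002,0,0]

```text
clock: 15.75
eef_pos: [499.7, 78.3, 22.9]
eef_rot: [-3.142, -0.0, 0.13]
wrist_force: [-0.3, 0.9, -1.6]
finger_gap: 15.6
finger_force: 25.0
```

Call:
move_arm:
  moves:
    - [0.001,0,0,0]
    - [0.002,0,0,0]
    - [0.003,0,0,0]
    - [0.004,0,0,0]
    - [0.005,0,0,0]
    - [0.006,0,0,0]

```text
clock: 16.35
eef_pos: [505.6, 79.1, 22.9]
eef_rot: [-3.142, 0.0, 0.13]
wrist_force: [-0.3, -0.9, -2.4]
finger_gap: 15.9
finger_force: 25.0
```

Call:
move_arm:
  moves:
    - [0.001,0,0,0]
    - [0.002,0,0,0]
    - [0.003,0,0,0]
    - [0.004,0,0,0]
    - [0.005,0,0,0]
    - [0.006,0,0,0]
    - [0.007,0,0,0]
    - [0.008,0,0,0]

```text
clock: 17.15
eef_pos: [513.5, 80.1, 23.0]
eef_rot: [-3.142, -0.0, 0.13]
wrist_force: [0.1, -0.1, -2.0]
finger_gap: 15.6
finger_force: 25.0
```

Call:
move_arm:
  moves:
    - [0.001,0,0,0]
    - [0.002,0,0,0]
    - [0.003,0,0,0]
    - [0.004,0,0,0]
    - [0.005,0,0,0]
    - [0.006,0,0,0]
    - [0.007,0,0,0]
    - [0.008,0,0,0]

```text
clock: 17.95
eef_pos: [521.4, 81.2, 22.9]
eef_rot: [3.142, 0.0, 0.13]
wrist_force: [-0.2, 0.5, -2.4]
finger_gap: 15.8
finger_force: 25.0
```

Call:
move_arm:
  moves:
    - [0.001,0,0,0]
    - [0.002,0,0,0]
    - [0.003,0,0,0]
    - [0.004,0,0,0]
    - [0.005,0,0,0]
    - [0.006,0,0,0]
    - [0.007,0,0,0]
    - [0.008,0,0,0]

```text
clock: 18.75
eef_pos: [529.4, 82.2, 23.0]
eef_rot: [3.142, -0.0, 0.13]
wrist_force: [-0.1, -0.7, -2.4]
finger_gap: 15.8
finger_force: 25.0
```

Call:
move_arm:
  moves:
    - [0.001,0,0,0]
    - [0.002,0,0,0]
    - [0.003,0,0,0]
    - [0.004,0,0,0]
    - [0.005,0,0,0]
    - [0.006,0,0,0]
    - [0.007,0,0,0]
    - [0.008,0,0,0]

```text
clock: 19.55
eef_pos: [537.3, 83.2, 23.0]
eef_rot: [3.142, -0.0, 0.13]
wrist_force: [1.1, -0.3, -2.4]
finger_gap: 15.9
finger_force: 25.0
```

Call:
move_arm:
  moves:
    - [0.001,0,0,0]
    - [0.002,0,0,0]
    - [0.003,0,0,0]
    - [0.004,0,0,0]
    - [0.005,0,0,0]
    - [0.006,0,0,0]
    - [0.007,0,0,0]
    - [0.008,0,0,0]

```text
clock: 20.35
eef_pos: [545.3, 84.3, 23.0]
eef_rot: [3.142, -0.0, 0.13]
wrist_force: [-0.2, 0.7, -1.9]
finger_gap: 16.0
finger_force: 25.0
```

Call:
move_arm:
  moves:
    - [0.001,0,0,0]
    - [0.002,0,0,0]
    - [0.003,0,0,0]
    - [0.0035,0,0,0]
    - [0.0035,0,0,0]

```text
clock: 20.85
eef_pos: [548.7, 84.7, 22.9]
eef_rot: [-3.142, -0.0, 0.13]
wrist_force: [-0.4, -0.3, -2.5]
finger_gap: 15.8
finger_force: 25.0
```

Call:
move_arm:
  moves:
    - [0.0005,0,0,0]
    - [0.001,0,0,0]
    - [0.001,0,0,0]

```text
clock: 21.15
eef_pos: [549.5, 84.8, 22.9]
eef_rot: [3.142, 0.0, 0.13]
wrist_force: [-1.8, -0.6, -2.5]
finger_gap: 15.8
finger_force: 25.0
```

Call:
move_arm:
  moves:
    - [0.0005,0,0,0]
    - [0.001,0,0,0]
    - [0.001,0,0,0]

```text
clock: 21.45
eef_pos: [549.6, 84.7, 22.7]
eef_rot: [3.141, 0.003, 0.13]
wrist_force: [-7.6, -2.4, 2.2]
finger_gap: 16.1
finger_force: 25.0
```

Call:
move_arm:
  moves:
    - [0.0005,0,0,0]
    - [0.0005,0,0,0]
    - [0,0,0,0]
    - [-0.0005,0,0.0005,0]
    - [-0.0005,0,0.001,0]
    - [-0.0005,0,0.0013,0]
    - [-0.0005,0,0.0013,0]

```text
clock: 22.15
eef_pos: [549.6, 84.8, 21.5]
eef_rot: [3.141, 0.001, 0.13]
wrist_force: [-5.8, -1.5, 0.3]
finger_gap: 15.7
finger_force: 25.0
```

Call:
move_arm:
  moves:
    - [0,0,0,0]
    - [0,0,0,0]
    - [0,0,0,0]
    - [0,0,0,0]
    - [0,0,0,0]
    - [0,0,0,0]
    - [0,0,0,0]
    - [0,0,0,0]
  jaw: 0.045

```text
clock: 22.95
eef_pos: [550.1, 84.9, 21.6]
eef_rot: [3.142, -0.0, 0.13]
wrist_force: [-0.2, -0.9, -0.1]
finger_gap: 45.0
finger_force: 0.0
```

Call:
move_arm:
  moves:
    - [0,0,-0.01,0]
    - [0,0,-0.03,0]
    - [0,0,-0.06,0]
    - [0,0,-0.1,0]
    - [-0.03,0,-0.14,0]
    - [-0.07,0,-0.16,0]
    - [-0.11,0,-0.16,0]
    - [-0.14,0,-0.16,0]
    - [-0.14,0,-0.16,0]
    - [-0.14,0,-0.16,0]

```text
clock: 23.95
eef_pos: [411.6, 66.8, 182.7]
eef_rot: [3.141, -0.002, 0.13]
wrist_force: [0.5, -0.5, 0.4]
finger_gap: 45.4
finger_force: 0.0
```

```bash
python3 - <<'E'
from h import *
out=[]
o=np.array([600,93.4]);a=.125;B=np.array([[np.cos(a),np.sin(a)],[-np.sin(a),np.cos(a)]])
for n,(v0,v1,u0,u1) in dict(top=(150,250,250,390),side=(130,230,270,410)).items():
    c=cam(n);f=c["frame"];out.append(cv2.resize(f[v0:v1,u0:u1],None,fx=3,fy=3,interpolation=cv2.INTER_CUBIC))
    W=world(c).reshape(-1,3);W=W[~np.isnan(W[:,0])];q=(W[:,:2]-o)@B.T
    k=(q[:,0]>-110)&(q[:,0]<5)&(np.abs(q[:,1])<60)&(W[:,2]>44)&(W[:,2]<65)
    Q=q[k]
    if len(Q)>10: print(n,len(Q),"z",np.median(W[k,2]).round(1),Q.min(0).round(1),Q.max(0).round(1),"yaw",np.polyfit(Q[:,0],Q[:,1],1).round(3))
    k=(q[:,0]>-15)&(q[:,0]<6)&(np.abs(q[:,1])<50)&(W[:,2]>35)&(W[:,2]<44);print(" cross",k.sum(),q[k].min(0).round(1) if k.any() else 0,q[k].max(0).round(1) if k.any() else 0)
cv2.imwrite("pics/fin.png",np.vstack(out))
s=manip.read_state();print(s["clock"],s["wrist_force"])
E
```

```text
top 174 z 52.9 [-87.9 -12.6] [-8.   3.4] yaw [-2.000e-03 -4.834e+00]
 cross 85 [ -7.9 -36.8] [ 5.7 49.1]
side 162 z 51.4 [-93.1 -15.4] [-14.1   6.2] yaw [ 5.000e-03 -5.529e+00]
 cross 40 [-14.5 -36. ] [ 4.6 12.2]
24.05 [ 0.40914938  0.47433432 -0.07833607]
```

View pics/fin.png

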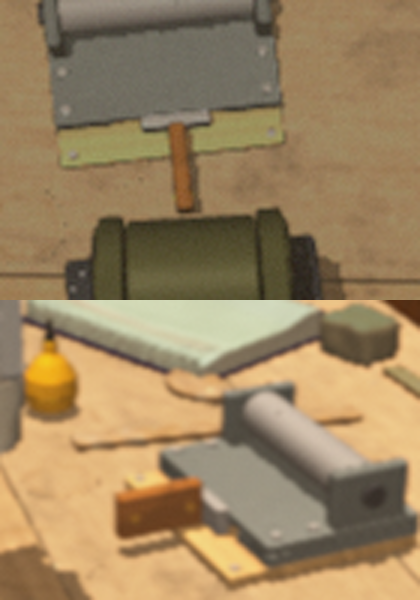

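In the picture the cross-piece sits against the guard's front (crop (176, 122)) and the gauge is square and flat. The gripper is clear and the things round about look undisturbed.

```bash
python3 -c "
from cell import manip
print(manip.sign_off())"
```

```text
the job is handed in; nothing more can be done
None
```

The gauge's blade is home in the keyway with the cross-piece against the roller's front, released; the highest push reading I saw was about 12 N, and the job was handed in at about 24 s (sign-off returned no verdict).

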